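Pack the two-bolt bearing set into its transit box

TASK

Pack the oval two-bolt bearing set into the plywood transit box, heaviest part lowest: the oval housing flat on the floor of the large bay, hub up, with its two lugs between the pine blocks; the oval cover plate over the hub, in line with the flange; and the oval gasket over the hub on top of the cover, also in line. Put the ball bearing down over the peg in the small bay. Lower every part into place instead of dropping it, and leave the square four-bolt parts lying where they are.

Things in the scene. Friction and masses are not known exactly. Their poses are not given: they have to be found in the camera images.
- transit_box: Fixed plywood box, in mm: 166 (x) x 260 (y; 280 over battens), 45 high, walls 8, floor top at z 9. Origin: centre of the underside. Divider at y -8, 8 thick, top at z 39. Large bay: 150 x 126, centre (0, 59); at both y ends a pair of pine blocks, 18 long, tops at z 29, leaves a gap 42 wide at x 0 for a lug. Small bay: 150 x 110, centre (0, -67): there an upright 10 mm peg, tapered tip at z 37.5.
- oval_housing: Dark cast-iron housing, 0.6 to 0.9 kg, lying hub up. Flange 14 mm thick. Outline 64 mm (x; flat sides 24 mm long) by 110 mm (y), tapering to a 26 mm wide round lug with one bolt hole at each end. Bright round hub in the middle, 38 mm across up to z 26 mm, tapering to 30 mm at z 42. Origin: centre of the underside, z up.
- oval_cover: Aluminium cover plate, 10 mm thick, about 0.22 kg, lying flat. Outline 64 mm (x; flat sides 24 mm long) by 110 mm (y), tapering to a 26 mm wide round lug with one bolt hole at each end. Round bore of 46 mm in the middle. Origin: centre of the underside, z up.
- oval_gasket: Stiff brown cork gasket, 6 mm thick, 20 g, lying flat. Outline 64 mm (x; flat sides 24 mm long) by 110 mm (y), tapering to a 26 mm wide round lug with one bolt hole at each end. Round bore of 48 mm in the middle. Origin: centre of the underside, z up.
- bearing: Ball bearing lying flat, a steel ring with dark seals: 47 mm outside, 20 mm bore, 14 mm high, about 0.11 kg. Origin: centre of the underside, z up.
- square_housing: Look-alike, stays: dark cast-iron housing with the same hub, flange 14 mm thick, with four bolt holes and a square outline 68 x 68 mm. Origin: centre of the underside, z up.
- square_cover: Look-alike, stays: aluminium cover plate 10 mm thick with a 46 mm bore, four bolt holes and a square outline 68 x 68 mm. Origin: centre of the underside, z up.
- square_gasket: Look-alike, stays: brown cork gasket 6 mm thick with a 48 mm bore, four bolt holes and a square outline 68 x 68 mm. Origin: centre of the underside, z up.
Things that resemble listed ones, but are neither listed nor needed, are in the scene too. Of the things that look like the bearing, the larger one is meant.

How it is judged:
At the end, for the whole second after the job is handed in: Housing flat in the large bay (12 mm, 0.08 rad tilt, 0.3 rad of the box length); cover on its flange and gasket on the cover, each round the hub (8 mm, height 4 mm, 0.3 rad in line); bearing flat on the small bay floor round the peg (8 mm, height 4 mm, 0.1 rad tilt); all at rest (x of oval_housing in the frame of transit_box between -0.012 and 0.012 m and y of oval_housing in the frame of transit_box between 0.047 and 0.071 m and z of oval_housing in the frame of transit_box between 0.005 and 0.013 m and angle between oval_housing's own z axis and vertical below 0.08 rad and angle between the y axis of oval_housing and the y axis of transit_box, either way round below 0.3 rad and horizontal distance between each of oval_cover, oval_gasket and oval_housing below 0.008 m and z of oval_cover in the frame of oval_housing between 0.01 and 0.018 m and angle between the y axis of each of oval_cover, oval_gasket and the y axis of oval_housing, either way round below 0.3 rad and z of oval_gasket in the frame of oval_housing between 0.02 and 0.028 m and x of bearing in the frame of transit_box between -0.008 and 0.008 m and y of bearing in the frame of transit_box between -0.075 and -0.059 m and z of bearing in the frame of transit_box between 0.005 and 0.013 m and angle between bearing's own z axis and vertical below 0.1 rad and linear speed of each of oval_housing, oval_cover, oval_gasket, bearing below 0.02 m/s); the robot touches nothing.
It fails at once if a square four-bolt part is shifted by more than 30 mm (distance of any of square_housing, square_cover, square_gasket from where it was at the start of the episode above 0.03 m).
It fails at once if a part of the oval set or the bearing is dropped (faster than 0.6 m/s while the fingers do not hold it: a fall of about 20 mm) ((linear speed of oval_housing above 0.6 m/s and contact force between oval_housing and the fingers below 0.05 N) or (linear speed of oval_cover above 0.6 m/s and contact force between oval_cover and the fingers below 0.05 N) or (linear speed of oval_gasket above 0.6 m/s and contact force between oval_gasket and the fingers below 0.05 N) or (linear speed of bearing above 0.6 m/s and contact force between bearing and the fingers below 0.05 N)).
It also fails if it takes over 90 s, if anything falls off the work surface, if the arm or the gripper's body presses on something with over 40 N, if the wrist force passes 120 N, or if a joint passes its speed limit or range.

ROBOT

A 6-joint arm with a two-finger parallel gripper is mounted at the origin on a cart in front of the work surface, level with it; the furniture and walls round the work are solid. World frame = base frame: x ahead of the robot, y to its left, z up, the work surface at z = 0. Lengths are in m, angles in rad, forces in N, time in s.
With the tool pointing down it reaches from about 0.3 to 0.775 m from the base axis. Payload 14.6 kg.
Tool frame: the origin (TCP) lies at the very end of the fingers, on their centre line; the grasp point (between the pads) lies 19 mm behind it; z points along the fingers, y is the line along which they close (so a half turn about z gives the same grasp; the last joint's range is limited). The gripper opens to 94 mm and grips with 3 to 60 N. Pads are 16 mm wide; open, the fingers measure 119 mm over their backs; the gripper's body (75 mm by 177 mm) begins 78 mm behind the grasp point.
Start: joints at [1.154, 0.3, 1.521, -0, 1.321, -0.067], TCP at [0.188, 0.517, 0.205] pointing down, gripper open.
Joint ranges: [-3.03, 3.03], [-0.79, 2.21], [0.23, 2.52], [-1.04, 4.18], [0, 3.07], [-2.55, 2.55]. Speed limits (rad/s): [2.22, 2.22, 2.57, 3.14, 3.14, 3.14].

INTERFACE

Orientations are given as [roll, pitch, yaw] about the fixed x, y, z axes, in that order (R = Rz(yaw) Ry(pitch) Rx(roll)).
In Python, from station import ctrl, cams gives the robot as it stands. The module is installed in compiled form; this text tells all that it offers.
- The arm moves only by the tool arm_command, never from a script. Its argument "plan" is a list that holds one entry, the list of rows, each a list of 7 numbers: the shift along the tool's x, y, z in normalised numbers (1 is 40 cm), then the turn, a rotation vector about the tool's x, y, z in shares of pi rad (1.0 is pi rad), then the closure, from -1 (fully open) to 1 (shut). A call has 1 to 12 rows; each row is the pose to reach, as a shift and turn from the pose commanded when the call began, along the tool's axes at that moment; what a row does not reach only later rows make up. A row lasts 1/10 s, in which the tool goes at most 50 mm and 8.59 degrees, less where a joint would pass 70% of its speed; a pose out of reach is approached as far as the arm can. Shift and turn numbers lie between -1 and 1, and a call with a number outside is refused. A call with a gripper value outside its range is refused whole. The fingers move at their own pace and stop on an object; "squeeze" is the grip in N (left out, the last holds). Time passes only in rows, so rows that repeat a pose let the fingers close. It gives the time, the measured TCP pose, the force, the opening and the grip force at its end, in the units of the state.
- ctrl.get_obs(): the state, without advancing time (a new reading comes with each control period).
- cams.camera(name): name is "scene" or "top"; returns (picture, depth): 480x640x3 uint8, blue, green, red; 480x640 float32, m along the optical axis (not along the pixel's ray), 0 where there is no reading.
- cams.camera_info(name): a dict with "fx", "fy", "cx", "cy" (pixels), "world_to_cam" (4x4, takes a point from world to camera coordinates). Camera axes: x right, y down, z forward; pixel columns grow to the right and rows downward; lengths in m; the calibration is good to about 2 mm. A picture is of the moment at which its call begins. camera_info takes no time and is no camera call.
- ctrl.hand_in(): hands the job in; it is judged then, once.
The state is a dict: "time_s": time; "qpos": joint angles; "joint_vel": joint speeds; "tau": joint torques, N m; "ee_pos": TCP position; "eef_rot": TCP orientation; "force": force on the tool from outside, world axes, zero at the start; "moment": the same for the moment, N m; "grip_width": finger opening in m; "grip_force": force on a finger pad.
Only numpy, scipy, OpenCV 4.12 (cv2) and the standard library are available. Lean on these libraries where they do the work, as an engineer would, in place of code of your own. Each camera call takes 0.05 s, during which the arm holds its last target. There are 200 camera calls.

## Working session

There is one attempt and no reset: what is moved stays moved. The work goes in short steps, Python scripts to look and compute and a tool call to move; the robot and the scene stay as the last step left them, time stands still between calls to the robot, and variables do not carry over. Pictures are saved under pics/ and viewed, at most 17 in all, crops included, and the job is handed in when it is done.

Besides the shell and the picture viewer there is one more tool, called in YAML: its name, and indented under it one key for each argument. arm_command: Moves the arm, as the interface text tells. Its arguments: {"type":"object","properties":{"plan":{"type":"array"},"squeeze":{"type":"number"}},"required":["plan"]}

```bash
mkdir -p pics; cat > h.py <<'E'
import numpy as np, cv2
from station import ctrl, cams
def snap(tag):
    out={}
    for n in ("scene","top"):
        im,d=cams.camera(n); np.savez(f"{n}_{tag}.npz",im=im,d=d); cv2.imwrite(f"pics/{n}_{tag}.png",im); out[n]=(im,d)
    return out
def load(n,tag):
    z=np.load(f"{n}_{tag}.npz"); return z["im"],z["d"]
def cloud(n,d):
    i=cams.camera_info(n); v,u=np.mgrid[:480,:640]
    P=np.stack([(u-i["cx"])/i["fx"]*d,(v-i["cy"])/i["fy"]*d,d,np.ones_like(d)],-1)
    return (P@np.linalg.inv(i["world_to_cam"]).T)[...,:3]
def ray(n,u,v,z):
    i=cams.camera_info(n); T=np.linalg.inv(i["world_to_cam"])
    r=T[:3,:3]@np.array([(u-i["cx"])/i["fx"],(v-i["cy"])/i["fy"],1]); o=T[:3,3]
    return o+r*(z-o[2])/r[2]
def proj(n,p):
    i=cams.camera_info(n); c=i["world_to_cam"]@np.r_[p,1]
    return c[0]/c[2]*i["fx"]+i["cx"],c[1]/c[2]*i["fy"]+i["cy"]
E
python3 - <<'E'
from h import *
snap("0"); o=ctrl.get_obs(); print(o)
for n in("scene","top"):
    i=cams.camera_info(n); print(n,i["fx"],np.linalg.inv(i["world_to_cam"]).round(3))
E
```

```text
{'time_s': 0.1, 'qpos': array([ 1.15444616e+00,  3.00425367e-01,  1.52153728e+00,  1.98384163e-06,
        1.32069755e+00, -6.66035550e-02]), 'joint_vel': array([-0.00039364, -0.00180133, -0.00339053, -0.00240072,  0.0005502 ,
       -0.00054835]), 'tau': array([ 1.36921226e-03, -5.32641757e+01, -3.53286695e+01,  7.09125423e-02,
        2.35050183e-02, -4.95732445e-05]), 'ee_pos': array([0.18836835, 0.51647825, 0.20492995]), 'eef_rot': array([-3.14052761e+00, -7.29667195e-05,  2.79184552e+00]), 'force': array([-0.27738829, -0.10012702, -0.18055225]), 'moment': array([ 0.00541458, -0.01279124, -0.02170435]), 'grip_force': 0.0, 'grip_width': 0.09422696842230283}
scene 605.0067227391294 [[-0.541 -0.372  0.754 -0.311]
 [-0.84   0.212 -0.498  0.629]
 [ 0.025 -0.904 -0.427  0.504]
 [ 0.     0.     0.     1.   ]]
top 544.0494175336452 [[-0.025 -0.998  0.049  0.476]
 [-1.     0.025 -0.007  0.1  ]
 [ 0.006 -0.049 -0.999  0.901]
 [ 0.     0.     0.     1.   ]]
```

View pics/top_0.png

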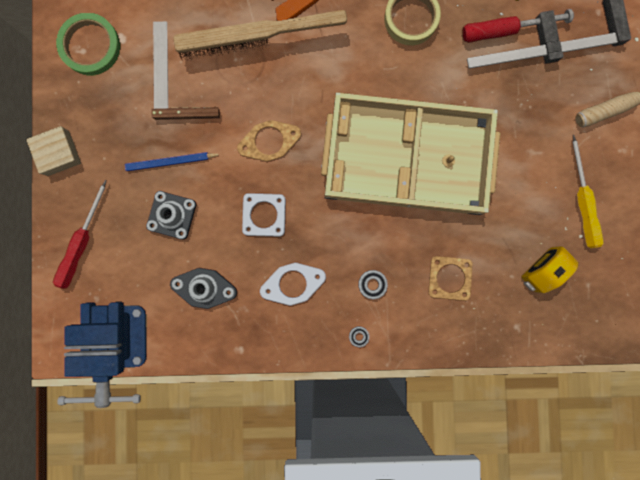

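View pics/scene_0.png

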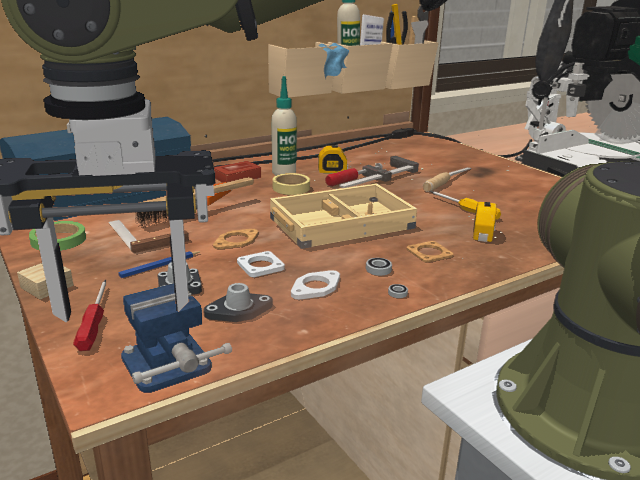

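The top view shows the oval housing at (203,289), the oval cover at (293,284), the oval gasket at (269,141) and the large bearing at (373,285). The box spans about (325–497, 95–212), with the large bay on the left and the peg at (450,160). The scene view shows the same layout, with the vise close beside the housing.

```bash
python3 - <<'E'
from h import *
im,d=load("top","0"); P=cloud("top",d); ims,ds=load("scene","0"); S=cloud("scene",ds).reshape(-1,3); S=S[ds.ravel()>0]
tab=P[...,2][220:240,100:140]; print("table z",np.median(tab),tab.std())
seeds=dict(oh=(203,289),oc=(293,284),og=(269,141),br=(373,285),sh=(171,214),sc=(264,214),sg=(451,278),br2=(359,337))
m=((P[...,2]>0.003)&(d>0)).astype(np.uint8)
n,lab=cv2.connectedComponents(m)
for k,(u,v) in seeds.items():
    w=lab[v-35:v+35,u-35:u+35]; ids,c=np.unique(w[w>0],return_counts=True); l=ids[c.argmax()]
    mm=lab==l; pts=P[mm]
    hull=cv2.convexHull(pts[:,:2].astype(np.float32)); (c0,wh,a)=cv2.minAreaRect(hull)
    M=cv2.moments(hull); cen=np.array([M["m10"],M["m01"]])/M["m00"]
    ax=np.linalg.eigh(np.cov(pts[:,:2].T))[1][:,1]
    sel=S[(np.hypot(*(S[:,:2]-cen).T)<0.05)&(S[:,2]>0.003)]
    print(k,mm.sum(),"rect",np.round(c0,4),np.round(wh,4),round(a,1),"cen",cen.round(4),"axis",round(np.degrees(np.arctan2(ax[1],ax[0]))%180,1),"z top pct",np.percentile(pts[:,2],[20,50,95]).round(4),"scene",np.percentile(sel[:,2],[20,50,95]).round(4), "scene cen",sel[:,:2].mean(0).round(4) if len(sel) else None)
l=lab[160:163,330:334]; 
# box: rim
mm=(P[...,2]>0.038)&(P[...,2]<0.05); mm[:, :315]=0; mm[:,505:]=0; mm[:90]=0; mm[220:]=0
pts=P[mm][:,:2].astype(np.float32); print("box",len(pts),cv2.minAreaRect(pts),np.percentile(P[mm][:,2],[5,50,95]))
s=S[(S[:,0]>.45)&(S[:,0]<.75)&(S[:,1]>-.15)&(S[:,1]<.12)]; s2=s[(s[:,2]>.041)&(s[:,2]<.05)][:,:2].astype(np.float32); print("box scene",len(s2),cv2.minAreaRect(s2))
print("peg tip",ray("top",450,160,.0375), "P",P[157:163,447:454,2].round(3).max())
c=cv2.resize(im[85:225,315:510],None,fx=4,fy=4,interpolation=cv2.INTER_CUBIC); cv2.imwrite("pics/box0.png",c)
c=cv2.resize(im[255:345,90:420] if 0 else im[180:330,145:335],None,fx=4,fy=4,interpolation=cv2.INTER_CUBIC); cv2.imwrite("pics/parts0.png",c)
E
```

```text
table z -0.001562123708377161 0.05517201505150793
oh 1864 rect [0.4404 0.2846] [0.069  0.0974] 20.3 cen [0.4402 0.2848] axis 79.7 z top pct [0.0116 0.0133 0.0406] scene [0.0121 0.0152 0.0421] scene cen [0.4305 0.2902]
oc 1202 rect [0.4432 0.1393] [0.0691 0.0969] 45.8 cen [0.4433 0.1392] axis 104.8 z top pct [0.0073 0.0087 0.0113] scene [0.0075 0.0104 0.0122] scene cen [0.4411 0.1416]
og 940 rect [0.6818 0.1731] [0.0974 0.0689] 76.0 cen [0.6818 0.1731] axis 106.0 z top pct [0.0038 0.0049 0.0074] scene [0.0052 0.0068 0.0085] scene cen [0.6802 0.1757]
br 545 rect [0.4393 0.0087] [0.0457 0.0456] 89.5 cen [0.4393 0.0084] axis 54.8 z top pct [0.0112 0.0126 0.0151] scene [0.007  0.0135 0.0161] scene cen [0.4358 0.0137]
sh 1680 rect [0.561  0.3358] [0.0697 0.068 ] 73.1 cen [0.561  0.3359] axis 63.8 z top pct [0.0112 0.0131 0.0403] scene [0.0138 0.0153 0.0403] scene cen [0.5542 0.3356]
sc 1009 rect [0.5582 0.1843] [0.0683 0.0683] 86.7 cen [0.5579 0.1843] axis 42.6 z top pct [0.0072 0.0086 0.011 ] scene [0.0068 0.0102 0.0122] scene cen [0.5549 0.1892]
sg 841 rect [ 0.4459 -0.1204] [0.068  0.0678] 83.5 cen [ 0.446  -0.1204] axis 22.3 z top pct [0.0041 0.0053 0.008 ] scene [0.005  0.0066 0.0086] scene cen [ 0.4447 -0.1165]
br2 272 rect [0.3549 0.033 ] [0.0314 0.0321] 85.9 cen [0.3549 0.0329] axis 37.8 z top pct [0.0073 0.0086 0.0113] scene [0.0058 0.0098 0.012 ] scene cen [0.354  0.0363]
box 3237 ((0.6489666104316711, -0.056168630719184875), (0.2782430946826935, 0.16709831357002258), 82.48780059814453) [0.03851646 0.0432099  0.04597197]
box scene 923 ((0.6513272523880005, -0.037674397230148315), (0.24864737689495087, 0.17209433019161224), 82.46916961669922)
peg tip [ 0.63511847 -0.11929523  0.0375    ] P 0.037
```

View pics/box0.png

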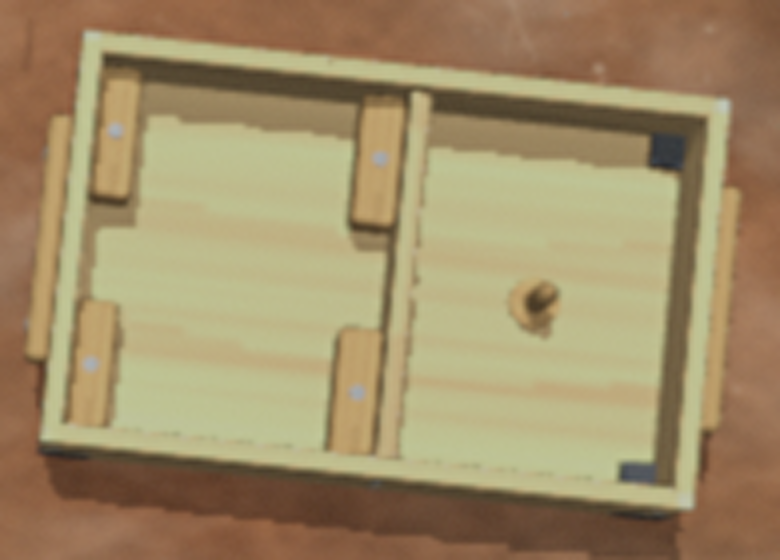

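View pics/parts0.png

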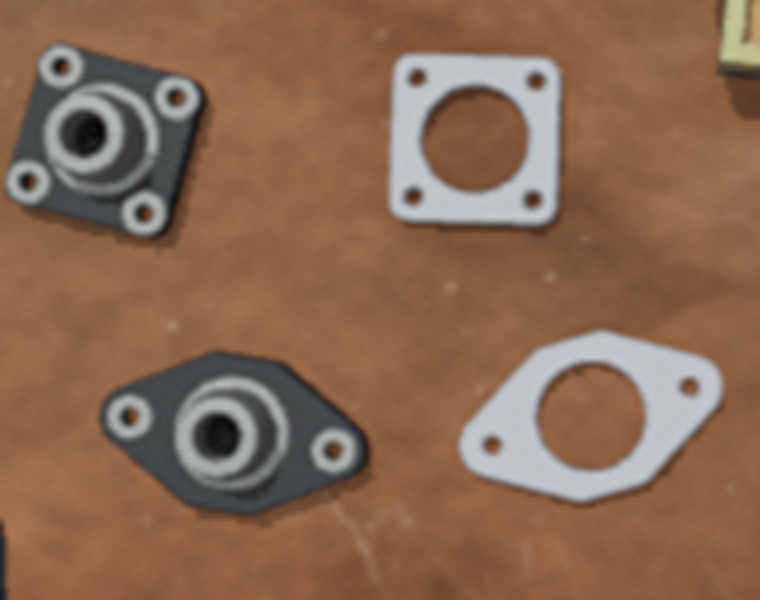

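Holes and corners are clear in the crops: housing holes at (130,416) and (334,449), cover holes at (492,445) and (690,386), box rim outer corners at about (87,30), (729,100), (40,444) and (690,508). Next I compute the poses from these.

```bash
cat >> h.py <<'E'
from scipy.spatial.transform import Rotation as Ro
def to(x,y,z,yaw):
    """tool-axis shift (mm) and turn to reach a tool-down pose; yaw in deg of tool x"""
    o=ctrl.get_obs(); R=Ro.from_euler("xyz",o["eef_rot"]); T=Ro.from_euler("xyz",[np.pi,0,np.radians(yaw)])
    print("now",o["time_s"],o["ee_pos"].round(4),"yaw",np.degrees(o["eef_rot"][2]).round(1),"| shift",(R.inv().apply(np.array([x,y,z])-o["ee_pos"])*1000).round(1),"turn",(R.inv()*T).as_rotvec().round(3))
E
python3 - <<'E'
from h import *
def pt(x,y,off,z): return ray("top",(x+.5)/4-.5+off[0],(y+.5)/4-.5+off[1],z)
def tri(p,q,off,z,name):
    a,b=pt(*p,off,z),pt(*q,off,z); print(name,((a+b)/2).round(4),"len",np.linalg.norm(a-b).round(4),"axis",(np.degrees(np.arctan2(*(a-b)[1::-1]))%180).round(1))
tri((130,416),(334,449),(145,180),.014,"housing")
tri((492,445),(690,386),(145,180),.010,"cover")
C=[pt(*c,(315,85),.045) for c in((87,30),(40,444),(690,508),(729,100))]
cen=np.mean(C,0); ax=(C[0]+C[1]-C[2]-C[3])/2; print("box",cen.round(4),np.linalg.norm(ax),np.linalg.norm(C[0]-C[1]),np.degrees(np.arctan2(ax[1],ax[0])))
e=ax[:2]/np.linalg.norm(ax[:2])
print("bay",(cen[:2]+.059*e).round(4),"peg",(cen[:2]-.067*e).round(4),"peg seen tip",pt(543,294,(315,85),.0375).round(4), "base",pt(528,312,(315,85),.009).round(4))
# box from depth, both cams: centroid of rim rect via cloud
im,d=load("top","0"); ims,ds=load("scene","0")
for k,z,c in(("og",.006,(.6818,.1731)),("oh",.014,(.4402,.2848)),("oc",.01,(.4432,.1393)),("br",.014,(.4393,.0087))):
    print(k,"scene px of",c,np.round(proj("scene",[*c,z]),1))
cv2.imwrite("pics/gas0.png",cv2.resize(im[110:170,225:315],None,fx=4,fy=4,interpolation=cv2.INTER_CUBIC))
a=cv2.resize(ims[215:325,190:410],None,fx=3.6,fy=3.6,interpolation=cv2.INTER_CUBIC); cv2.imwrite("pics/sc0.png",a)
i=to(.44,.2846,.15,170)
E
```

```text
housing [0.4404 0.2842 0.014 ] len 0.0838 axis 79.4
cover [0.4434 0.1387 0.01  ] len 0.0842 axis 105.1
box [ 0.648  -0.0563  0.045 ] 0.25793853001863865 0.167049227566328 82.64704667627763
bay [0.6556 0.0022] peg [ 0.6394 -0.1227] peg seen tip [ 0.6381 -0.12    0.0375] base [ 0.6361 -0.1208  0.009 ]
og scene px of (0.6818, 0.1731) [237.2 237.5]
oh scene px of (0.4402, 0.2848) [239.4 303.4]
oc scene px of (0.4432, 0.1393) [316.7 282.3]
br scene px of (0.4393, 0.0087) [379.5 263.5]
now 0.1 [0.1884 0.5165 0.2049] yaw 160.0 | shift [-315.9 -131.6   55. ] turn [-0.001 -0.    -0.175]
```

View pics/gas0.png

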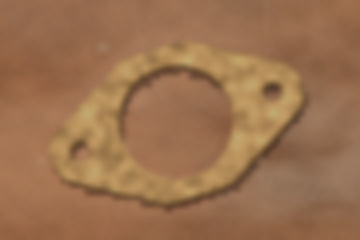

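View pics/sc0.png

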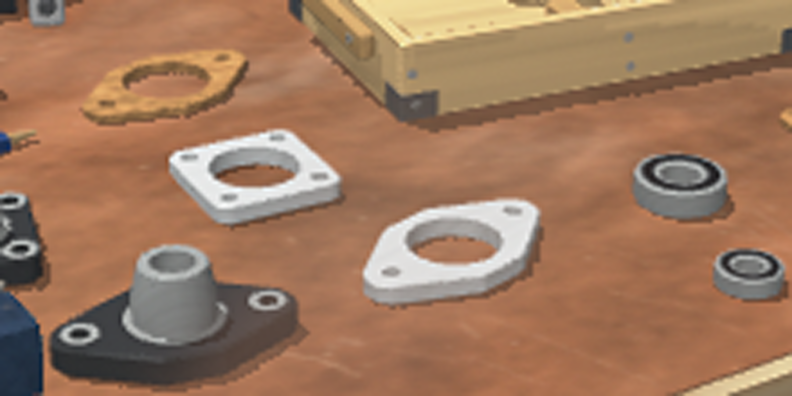

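The gasket crop shows bolt holes at (77,149) and (272,90). In the scene crop, the hole midpoints are (164,81) for the gasket, (452,241) for the cover and (174,317) for the housing. These are within about 1.5 px of the positions projected from the top view, so heights and positions agree.

```bash
python3 - <<'E'
from h import *
p=[ray("top",(x+.5)/4-.5+225,(y+.5)/4-.5+110,.006) for x,y in((77,149),(272,90))]; print("gasket",np.mean(p,0).round(4),np.degrees(np.arctan2(*(p[0]-p[1])[1::-1]))%180, np.linalg.norm(p[0]-p[1]))
to(.4402,.2842,.13,79.4)
im,d=load("top","0"); print("vise z",np.nanmax(cloud("top",d)[300:380,60:150,2]))
E
```

```text
gasket [0.6825 0.1734 0.006 ] 105.6483608955306 0.08450363550666376
now 0.1 [0.1884 0.5165 0.2049] yaw 160.0 | shift [-316.2 -131.8   75. ] turn [-1.000e-03  1.000e-03  1.406e+00]
vise z 0.9006614611030402
```

Units first: shifts go in shares of 40 cm and turns go in shares of pi rad. So -316.2 mm / 400 = -0.7905, -131.8 mm / 400 = -0.3295, 1.406 rad / 3.1416 = 0.4475.

arm_command:
  plan:
    - [[-0.7905,-0.3295,0.075,0,0,0.4475,-1],[-0.7905,-0.3295,0.075,0,0,0.4475,-1],[-0.7905,-0.3295,0.075,0,0,0.4475,-1],[-0.7905,-0.3295,0.075,0,0,0.4475,-1],[-0.7905,-0.3295,0.075,0,0,0.4475,-1],[-0.7905,-0.3295,0.075,0,0,0.4475,-1],[-0.7905,-0.3295,0.075,0,0,0.4475,-1],[-0.7905,-0.3295,0.075,0,0,0.4475,-1],[-0.7905,-0.3295,0.075,0,0,0.4475,-1],[-0.7905,-0.3295,0.1875,0,0,0.4475,-1],[-0.7905,-0.3295,0.25,0,0,0.4475,-1],[-0.7905,-0.3295,0.25,0,0,0.4475,-1]]
  squeeze: 40

```text
time_s: 1.3
ee_pos: [0.4387, 0.2835, 0.1023]
eef_rot: [-3.137, 0.004, 1.386]
force: [0.9, -0.1, 0.6]
grip_width: 0.0941
grip_force: 0.0
```

```bash
python3 - <<'E'
from h import *
snap("1"); to(.4402,.2842,.003,79.4)
E
```

```text
now 1.4 [0.4406 0.2846 0.1061] yaw 79.4 | shift [ -0.5  -0.3 103.1] turn [-0.  0.  0.]
```

View pics/scene_1.png

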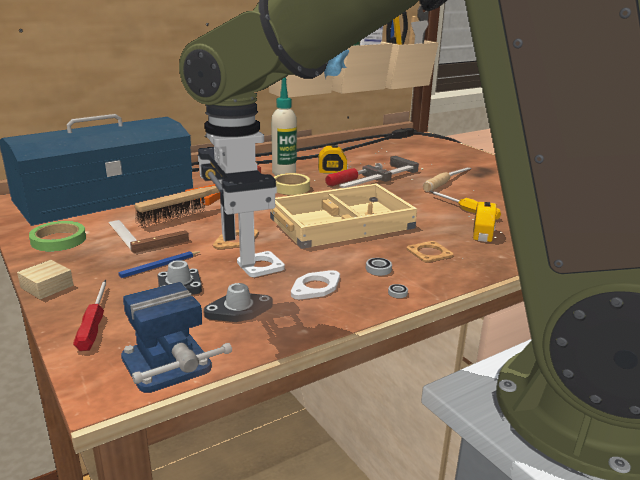

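The gripper is above the housing, with its fingers at (245,265) and (228,235), clear of the vise. Descending.

Scaled: 102 mm / 400 = 0.255, 97 mm / 400 = 0.2425.

arm_command:
  plan:
    - [[-0.0013,-0.0008,0.075,0,0,0,-1],[-0.0013,-0.0008,0.15,0,0,0,-1],[-0.0013,-0.0008,0.2125,0,0,0,-1],[-0.0013,-0.0008,0.2425,0,0,0,-1],[-0.0013,-0.0008,0.255,0,0,0,-1],[-0.0013,-0.0008,0.255,0,0,0,-1],[-0.0013,-0.0008,0.255,0,0,0,1],[-0.0013,-0.0008,0.255,0,0,0,1],[-0.0013,-0.0008,0.255,0,0,0,1],[-0.0013,-0.0008,0.255,0,0,0,1],[-0.0013,-0.0008,0.255,0,0,0,1],[-0.0013,-0.0008,0.255,0,0,0,1]]
  squeeze: 50

```text
time_s: 2.6
ee_pos: [0.4401, 0.2842, 0.0038]
eef_rot: [3.141, -0.0, 1.386]
force: [-1.1, 0.1, 5.4]
grip_width: 0.0636
grip_force: 50.0
```

```bash
python3 - <<'E'
from h import *
o=ctrl.get_obs();print(o["grip_width"],o["grip_force"],o["force"])
to(.6556,.0022,.15,82.6)
E
```

```text
0.06358787626895587 50.001330971717834 [-1.07442312  0.07427116  5.42866228]
now 2.6 [0.4401 0.2842 0.0038] yaw 79.4 | shift [-237.5  263.7 -146.2] turn [ 0.    -0.    -0.056]
```

Scaled: -110 mm / 400 = -0.275, -95 mm / 400 = -0.2375.

arm_command:
  plan:
    - [[0,0,-0.0125,0,0,0,1],[0,0,-0.0375,0,0,0,1],[0,0,-0.0875,0,0,0,1],[0,0,-0.1625,0,0,0,1],[0,0,-0.2375,0,0,0,1],[0,0,-0.275,0,0,0,1],[0,0,-0.275,0,0,0,1],[0,0,-0.275,0,0,0,1]]

```text
time_s: 3.4
ee_pos: [0.4395, 0.2838, 0.1128]
eef_rot: [-3.141, 0.001, 1.386]
force: [0.8, -0.2, -9.5]
grip_width: 0.0634
grip_force: 50.0
```

```bash
python3 - <<'E'
from h import *
to(.6555,.0020,.115,82.6); snap("2")
a=cv2.imread("pics/scene_2.png")[170:330,170:390]; cv2.imwrite("pics/lift.png",cv2.resize(a,None,fx=3,fy=3))
E
```

```text
now 3.4 [0.4395 0.2838 0.1128] yaw 79.4 | shift [-237.3  264.1   -2.2] turn [-0.001  0.001 -0.056]
```

View pics/lift.png

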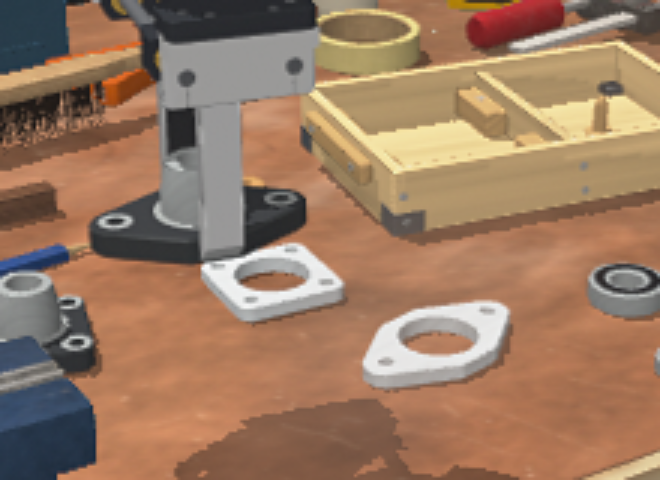

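The housing hangs level and centred in the fingers. Carrying it over to the large bay.

Scaled: 264.1 mm / 400 = 0.6603, 200 mm / 400 = 0.5, -0.056 rad / 3.1416 = -0.0178.

arm_command:
  plan:
    - [[-0.075,0.0825,0,0,0,-0.0178,1],[-0.15,0.165,0,0,0,-0.0178,1],[-0.225,0.2475,0,0,0,-0.0178,1],[-0.3,0.33,0,0,0,-0.0178,1],[-0.375,0.4125,0,0,0,-0.0178,1],[-0.45,0.5,0,0,0,-0.0178,1],[-0.525,0.5825,0,0,0,-0.0178,1],[-0.575,0.6375,0,0,0,-0.0178,1],[-0.5933,0.6603,0,0,0,-0.0178,1],[-0.5933,0.6603,0.025,0,0,-0.0178,1],[-0.5933,0.6603,0.05,0,0,-0.0178,1],[-0.5933,0.6603,0.05,0,0,-0.0178,1]]

```text
time_s: 4.7
ee_pos: [0.6542, 0.0035, 0.0907]
eef_rot: [-3.137, 0.0, 1.443]
force: [-0.8, -0.6, -9.1]
grip_width: 0.0633
grip_force: 50.0
```

```bash
python3 - <<'E'
from h import *
snap("3"); to(.6556,.0022,.0128,82.6)
a=cv2.imread("pics/top_3.png")[80:230,300:510]; cv2.imwrite("pics/over.png",cv2.resize(a,None,fx=3.5,fy=3.5))
E
```

```text
now 4.8 [0.6554 0.0033 0.093 ] yaw 82.7 | shift [-1.1  0.5 80.2] turn [-0.001 -0.     0.001]
```

View pics/over.png

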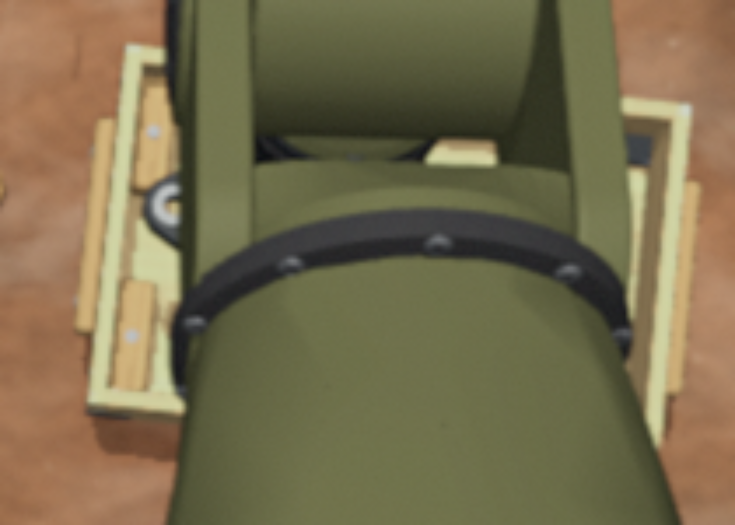

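The arm hides most of the box, but a lug shows at (165,205), lying between the pine blocks at (153,130) and (131,335). Lowering straight down.

Scaled: 77 mm / 400 = 0.1925, 76 mm / 400 = 0.19.

arm_command:
  plan:
    - [[0,0,0.0375,0,0,0,1],[0,0,0.075,0,0,0,1],[0,0,0.1125,0,0,0,1],[0,0,0.145,0,0,0,1],[0,0,0.165,0,0,0,1],[0,0,0.1775,0,0,0,1],[0,0,0.185,0,0,0,1],[0,0,0.19,0,0,0,1],[0,0,0.1925,0,0,0,1],[0,0,0.1925,0,0,0,1]]

```text
time_s: 5.8
ee_pos: [0.6561, 0.0022, 0.0167]
eef_rot: [3.141, -0.0, 1.442]
force: [-0.8, -0.3, -8.6]
grip_width: 0.0632
grip_force: 50.0
```

```bash
python3 - <<'E'
from h import *
print(ctrl.get_obs()["force"]); to(.655,.003,.0128,82.6)
E
```

```text
[-0.80081167 -0.31883419 -8.61799312]
now 5.8 [0.6561 0.0022 0.0167] yaw 82.6 | shift [ 0.6 -1.2  3.9] turn [ 0. -0.  0.]
```

Scaled: 4.2 mm / 400 = 0.0105, 3.8 mm / 400 = 0.0095.

arm_command:
  plan:
    - [[0.0013,-0.0025,0.0025,0,0,0,1],[0.0013,-0.0025,0.005,0,0,0,1],[0.0013,-0.0025,0.0075,0,0,0,1],[0.0013,-0.0025,0.0095,0,0,0,1],[0.0013,-0.0025,0.0105,0,0,0,1],[0.0013,-0.0025,0.0105,0,0,0,1]]

```text
time_s: 6.4
ee_pos: [0.655, 0.0029, 0.0129]
eef_rot: [3.142, -0.0, 1.442]
force: [-4.5, 0.2, -0.4]
grip_width: 0.0635
grip_force: 50.0
```

Scaled: -100 mm / 400 = -0.25, -80 mm / 400 = -0.2.

arm_command:
  plan:
    - [[0.0013,-0.0025,0.0105,0,0,0,-1],[0.0013,-0.0025,0.0105,0,0,0,-1],[0.0013,-0.0025,0.0105,0,0,0,-1],[0.0013,-0.0025,0.0105,0,0,0,-1],[0.0013,-0.0025,-0.025,0,0,0,-1],[0.0013,-0.0025,-0.1,0,0,0,-1],[0.0013,-0.0025,-0.2,0,0,0,-1],[0.0013,-0.0025,-0.25,0,0,0,-1],[0.0013,-0.0025,-0.25,0,0,0,-1]]

```text
time_s: 7.3
ee_pos: [0.6554, 0.0035, 0.1164]
eef_rot: [3.136, -0.001, 1.442]
force: [0.2, 0.2, -0.6]
grip_width: 0.0942
grip_force: 0.0
```

```bash
python3 - <<'E'
from h import *
to(.4432,.1388,.10,105.1)
E
```

```text
now 7.3 [0.6554 0.0035 0.1164] yaw 82.6 | shift [ 106.9 -227.9   15.2] turn [ 0.006  0.001 -0.392]
```

Scaled: -227.9 mm / 400 = -0.5698, 106.9 mm / 400 = 0.2673, -0.392 rad / 3.1416 = -0.1248.

arm_command:
  plan:
    - [[0.2673,-0.5698,0,0,0,-0.1248,-1],[0.2673,-0.5698,0,0,0,-0.1248,-1],[0.2673,-0.5698,0,0,0,-0.1248,-1],[0.2673,-0.5698,0,0,0,-0.1248,-1],[0.2673,-0.5698,0,0,0,-0.1248,-1],[0.2673,-0.5698,0,0,0,-0.1248,-1],[0.2673,-0.5698,0.1,0,0,-0.1248,-1],[0.2673,-0.5698,0.175,0,0,-0.1248,-1],[0.2673,-0.5698,0.175,0,0,-0.1248,-1]]

```text
time_s: 8.2
ee_pos: [0.4397, 0.1381, 0.0389]
eef_rot: [-3.135, -0.0, 1.834]
force: [0.2, 0.2, 0.5]
grip_width: 0.0942
grip_force: 0.0
```

```bash
python3 - <<'E'
from h import *
snap("4"); to(.4432,.1388,.0025,105.1)
# housing now in the box: hub ring from depth
im,d=load("top","4"); P=cloud("top",d)
a=im[80:230,300:510]; cv2.imwrite("pics/hin.png",cv2.resize(a,None,fx=3.5,fy=3.5,interpolation=cv2.INTER_CUBIC))
E
```

```text
now 8.3 [0.4419 0.1386 0.0424] yaw 105.1 | shift [-0.2  1.3 39.9] turn [-0.001 -0.    -0.001]
```

View pics/hin.png

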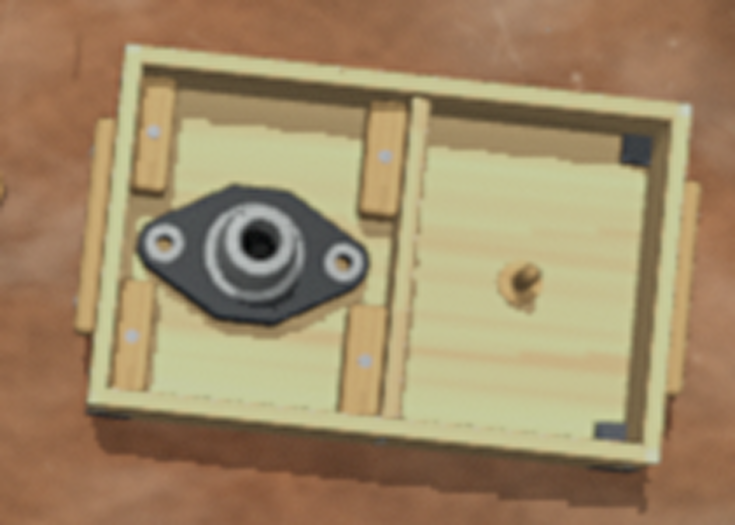

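The housing is seated with its lugs between the blocks. Its holes are at (164,243) and (343,262), and the peg base is at (519,285). Checking the offset in the box while lowering over the cover.

```bash
python3 - <<'E'
from h import *
q=lambda x,y,z: ray("top",(x+.5)/3.5-.5+300,(y+.5)/3.5-.5+80,z)[:2]
a,b=q(164,243,.023),q(343,262,.023); h=(a+b)/2; print("housing",h,np.degrees(np.arctan2(*(a-b)[::-1])))
C=[q(*c,.045) for c in((128,45),(87,404),(657,463),(691,104))]; cen=np.mean(C,0); ax=C[0]+C[1]-C[2]-C[3]; e=ax/np.linalg.norm(ax); n=np.array([e[1],-e[0]])
B=[q(*c,.029) for c in((153,130),(384,156),(364,361),(131,335))]; bb=np.mean(B,0)
peg=q(519,285,.009)
print("box",cen,"bay from screws",bb,"from corners",cen+.059*e)
for r in (cen+.059*e,bb,peg+.126*e): print("off x,y",(h-r)@n,(h-r)@e)
print("peg base",peg,"peg from cen",cen-.067*e,"peg from screws",bb-.126*e, "tip",q(528,272,.0375))
E
```

```text
housing [0.65434389 0.00357781] 82.51049191363315
box [ 0.64806115 -0.0563536 ] bay from screws [0.65646245 0.00204357] from corners [0.65563479 0.00215828]
off x,y -0.0014624417727309121 0.0012420832268817007
off x,y -0.0022979768996156617 0.0012495959144299608
off x,y -0.0007260153775787694 0.001591138760527451
peg base [ 0.63868544 -0.12305093] peg from cen [ 0.63946058 -0.1227993 ] peg from screws [ 0.64028823 -0.122914  ] tip [ 0.6393656  -0.12025574]
```

Scaled: 40 mm / 400 = 0.1, 33 mm / 400 = 0.0825.

arm_command:
  plan:
    - [[-0.0005,0.0033,0.05,0,0,0,-1],[-0.0005,0.0033,0.0825,0,0,0,-1],[-0.0005,0.0033,0.1,0,0,0,-1],[-0.0005,0.0033,0.1,0,0,0,-1],[-0.0005,0.0033,0.1,0,0,0,1],[-0.0005,0.0033,0.1,0,0,0,1],[-0.0005,0.0033,0.1,0,0,0,1],[-0.0005,0.0033,0.1,0,0,0,1],[-0.0005,0.0033,0.1,0,0,0,1],[-0.0005,0.0033,0.1,0,0,0,1]]
  squeeze: 25

```text
time_s: 9.3
ee_pos: [0.4433, 0.139, 0.0025]
eef_rot: [3.141, 0.0, 1.834]
force: [-0.9, -0.6, 4.7]
grip_width: 0.0636
grip_force: 25.0
```

The housing is within about 2 mm of the bay centre, and the cover is gripped. Lifting.

Scaled: -110 mm / 400 = -0.275, -100 mm / 400 = -0.25.

arm_command:
  plan:
    - [[0,0,-0.0125,0,0,0,1],[0,0,-0.0625,0,0,0,1],[0,0,-0.15,0,0,0,1],[0,0,-0.25,0,0,0,1],[0,0,-0.275,0,0,0,1],[0,0,-0.275,0,0,0,1]]

```text
time_s: 9.9
ee_pos: [0.4436, 0.1391, 0.1133]
eef_rot: [3.139, 0.0, 1.834]
force: [0.0, -0.2, -2.6]
grip_width: 0.0641
grip_force: 25.0
```

```bash
python3 - <<'E'
from h import *
to(.6547,.0032,.10,82.6)
E
```

```text
now 9.9 [0.4436 0.1391 0.1133] yaw 105.1 | shift [-186.1  168.5   13.7] turn [ 0.002 -0.     0.392]
```

Scaled: -186.1 mm / 400 = -0.4653, 168.5 mm / 400 = 0.4213, 0.392 rad / 3.1416 = 0.1248.

arm_command:
  plan:
    - [[-0.075,0.0675,0,0,0,0.0255,1],[-0.15,0.135,0,0,0,0.0509,1],[-0.225,0.2025,0,0,0,0.0764,1],[-0.3,0.27,0,0,0,0.1019,1],[-0.375,0.3375,0,0,0,0.1248,1],[-0.4375,0.395,0,0,0,0.1248,1],[-0.4653,0.4213,0,0,0,0.1248,1],[-0.4653,0.4213,0.025,0,0,0.1248,1],[-0.4653,0.4213,0.0625,0,0,0.1248,1],[-0.4653,0.4213,0.0625,0,0,0.1248,1],[-0.4653,0.4213,0.0625,0,0,0.1248,1]]

```text
time_s: 11.0
ee_pos: [0.6533, 0.0037, 0.0863]
eef_rot: [-3.14, 0.0, 1.443]
force: [0.6, 1.1, -1.1]
grip_width: 0.0635
grip_force: 25.0
```

```bash
python3 - <<'E'
from h import *
to(.6547,.0032,.0255,82.6); print(ctrl.get_obs()["force"])
E
```

```text
now 11.0 [0.6533 0.0037 0.0863] yaw 82.7 | shift [-0.3  1.5 60.8] turn [-0.002  0.     0.001]
[ 0.60907306  1.09352961 -1.07383099]
```

Scaled: 57 mm / 400 = 0.1425, 56 mm / 400 = 0.14.

arm_command:
  plan:
    - [[0,0,0,0,0,0,1],[0,0,0.02,0,0,0,1],[0,0,0.045,0,0,0,1],[0,0,0.07,0,0,0,1],[0,0,0.095,0,0,0,1],[0,0,0.115,0,0,0,1],[0,0,0.13,0,0,0,1],[0,0,0.14,0,0,0,1],[0,0,0.1425,0,0,0,1],[0,0,0.1425,0,0,0,1]]

```text
time_s: 12.0
ee_pos: [0.6543, 0.0031, 0.0303]
eef_rot: [3.141, -0.0, 1.442]
force: [0.5, -0.1, -1.7]
grip_width: 0.0635
grip_force: 25.0
```

```bash
python3 - <<'E'
from h import *
to(.6547,.0032,.0255,82.6); print(ctrl.get_obs()["force"])
E
```

```text
now 12.0 [0.6543 0.0031 0.0303] yaw 82.6 | shift [0.2 0.4 4.8] turn [ 0. -0.  0.]
[ 0.50858402 -0.0742767  -1.67574764]
```

Scaled: 5.2 mm / 400 = 0.013, 4.8 mm / 400 = 0.012.

arm_command:
  plan:
    - [[0,0.0008,0.0038,0,0,0,1],[0,0.0008,0.0075,0,0,0,1],[0,0.0008,0.01,0,0,0,1],[0,0.0008,0.012,0,0,0,1],[0,0.0008,0.013,0,0,0,1],[0,0.0008,0.013,0,0,0,1]]

```text
time_s: 12.6
ee_pos: [0.6545, 0.003, 0.0256]
eef_rot: [3.141, 0.0, 1.442]
force: [-4.1, 0.8, 5.1]
grip_width: 0.0637
grip_force: 25.0
```

Scaled: -75 mm / 400 = -0.1875, -45 mm / 400 = -0.1125.

arm_command:
  plan:
    - [[0,0.0008,0.0125,0,0,0,-1],[0,0.0008,0.0125,0,0,0,-1],[0,0.0008,0.0125,0,0,0,-1],[0,0.0008,0.0125,0,0,0,-1],[0,0.0008,-0.025,0,0,0,-1],[0,0.0008,-0.1125,0,0,0,-1],[0,0.0008,-0.1875,0,0,0,-1],[0,0.0008,-0.1875,0,0,0,-1]]

```text
time_s: 13.4
ee_pos: [0.657, 0.0029, 0.1061]
eef_rot: [3.133, -0.001, 1.442]
force: [0.2, 0.6, -0.2]
grip_width: 0.0942
grip_force: 0.0
```

```bash
python3 - <<'E'
from h import *
to(.6822,.1733,.04,105.6)
E
```

```text
now 13.4 [0.657  0.0029 0.1061] yaw 82.6 | shift [172.2   2.6  66.2] turn [ 0.008  0.001 -0.401]
```

Scaled: 172.2 mm / 400 = 0.4305, 4.5 mm / 400 = 0.0113, -0.401 rad / 3.1416 = -0.1276.

arm_command:
  plan:
    - [[0.4305,0.0113,0,0,0,-0.1276,-1],[0.4305,0.0113,0,0,0,-0.1276,-1],[0.4305,0.0113,0,0,0,-0.1276,-1],[0.4305,0.0113,0,0,0,-0.1276,-1],[0.4305,0.0113,0,0,0,-0.1276,-1],[0.4305,0.0113,0.075,0,0,-0.1276,-1],[0.4305,0.0113,0.15,0,0,-0.1276,-1],[0.4305,0.0113,0.15,0,0,-0.1276,-1],[0.4305,0.0113,0.15,0,0,-0.1276,-1]]

```text
time_s: 14.3
ee_pos: [0.6816, 0.1722, 0.0408]
eef_rot: [-3.141, 0.0, 1.842]
force: [0.2, 0.3, 0.8]
grip_width: 0.094
grip_force: 0.0
```

```bash
python3 - <<'E'
from h import *
snap("5"); to(.6822,.1733,.0015,105.6)
im,_=load("top","5"); a=im[80:230,225:435]; cv2.imwrite("pics/cin.png",cv2.resize(a,None,fx=3.5,fy=3.5,interpolation=cv2.INTER_CUBIC))
im,_=load("scene","5"); a=im[170:290,170:380]; cv2.imwrite("pics/cin_s.png",cv2.resize(a,None,fx=3.5,fy=3.5,interpolation=cv2.INTER_CUBIC))
E
```

```text
now 14.4 [0.6824 0.1728 0.0423] yaw 105.5 | shift [ 0.5 -0.1 40.8] turn [ 0.003  0.    -0.001]
```

View pics/cin.png

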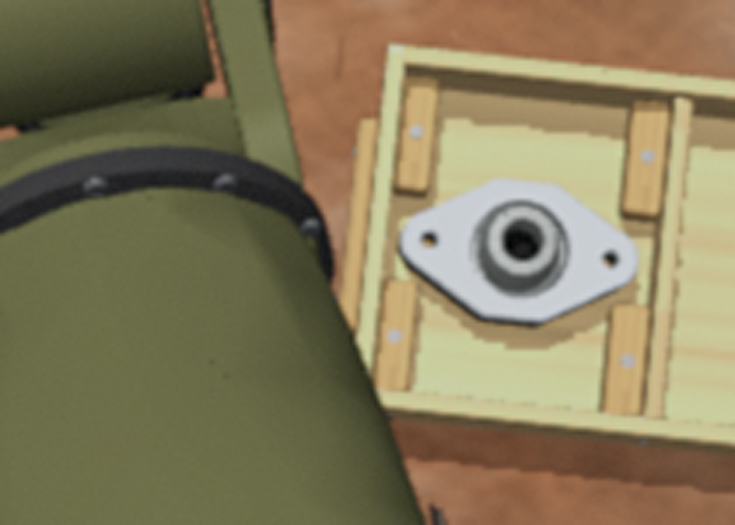

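The cover sits over the hub, in line with the flange (holes at (429,239) and (611,259)). Next I grasp the gasket.

Scaled: 39.5 mm / 400 = 0.0988, 37 mm / 400 = 0.0925.

arm_command:
  plan:
    - [[0.0013,-0.0003,0.0375,0,0,0,-1],[0.0013,-0.0003,0.075,0,0,0,-1],[0.0013,-0.0003,0.0925,0,0,0,-1],[0.0013,-0.0003,0.0988,0,0,0,-1],[0.0013,-0.0003,0.0988,0,0,0,-1],[0.0013,-0.0003,0.0988,0,0,0,1],[0.0013,-0.0003,0.0988,0,0,0,1],[0.0013,-0.0003,0.0988,0,0,0,1],[0.0013,-0.0003,0.0988,0,0,0,1],[0.0013,-0.0003,0.0988,0,0,0,1],[0.0013,-0.0003,0.0988,0,0,0,1]]
  squeeze: 12

```text
time_s: 15.5
ee_pos: [0.6811, 0.1736, 0.0004]
eef_rot: [-3.141, -0.0, 1.843]
force: [0.9, 0.1, 0.9]
grip_width: 0.0638
grip_force: 12.0
```

arm_command:
  plan:
    - [[0,0,-0.0125,0,0,0,1],[0,0,-0.0625,0,0,0,1],[0,0,-0.15,0,0,0,1],[0,0,-0.25,0,0,0,1],[0,0,-0.2875,0,0,0,1],[0,0,-0.2875,0,0,0,1]]

```text
time_s: 16.1
ee_pos: [0.682, 0.1738, 0.1181]
eef_rot: [3.138, 0.0, 1.843]
force: [0.6, 1.0, -0.5]
grip_width: 0.0638
grip_force: 12.0
```

```bash
python3 - <<'E'
from h import *
to(.6547,.0032,.11,82.6); snap("6")
im,_=load("scene","6"); a=im[150:310,170:390]; cv2.imwrite("pics/glift.png",cv2.resize(a,None,fx=3,fy=3,interpolation=cv2.INTER_CUBIC))
E
```

```text
now 16.1 [0.682  0.1738 0.1181] yaw 105.6 | shift [-157.   -72.2    7.8] turn [ 0.004 -0.     0.401]
```

View pics/glift.png

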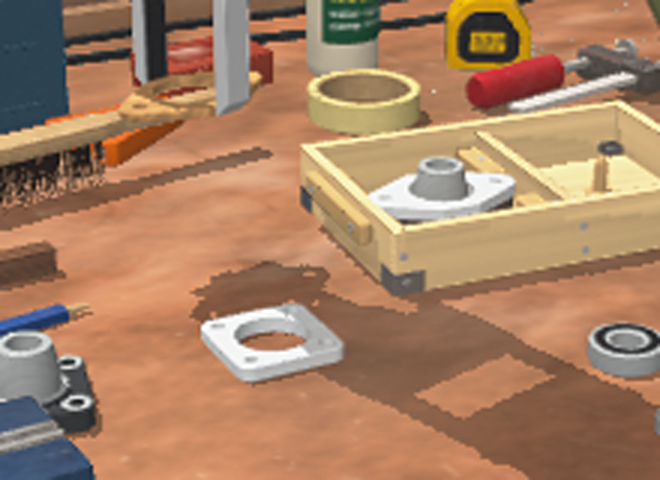

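The gasket is held level between the fingers at (190,95). The cover sits on the housing in the box, at (440,190).

Scaled: -157 mm / 400 = -0.3925, -72.2 mm / 400 = -0.1805, 0.401 rad / 3.1416 = 0.1276.

arm_command:
  plan:
    - [[-0.075,-0.035,0,0,0,0.0255,1],[-0.15,-0.07,0,0,0,0.0509,1],[-0.225,-0.105,0,0,0,0.0764,1],[-0.3,-0.14,0,0,0,0.1019,1],[-0.3625,-0.1675,0,0,0,0.1276,1],[-0.3925,-0.1805,0,0,0,0.1276,1],[-0.3925,-0.1805,0.025,0,0,0.1276,1],[-0.3925,-0.1805,0.075,0,0,0.1276,1],[-0.3925,-0.1805,0.1,0,0,0.1276,1],[-0.3925,-0.1805,0.1,0,0,0.1276,1],[-0.3925,-0.1805,0.1,0,0,0.1276,1],[-0.3925,-0.1805,0.1,0,0,0.1276,1]]

```text
time_s: 17.4
ee_pos: [0.6542, 0.0034, 0.0763]
eef_rot: [3.141, -0.0, 1.443]
force: [-0.3, 0.2, 0.5]
grip_width: 0.064
grip_force: 12.0
```

```bash
python3 - <<'E'
from h import *
to(.6547,.0032,.034,82.6); print(ctrl.get_obs()["force"])
E
```

```text
now 17.4 [0.6542 0.0034 0.0763] yaw 82.7 | shift [-0.2  0.4 42.3] turn [ 0.001 -0.     0.001]
[-0.34312006  0.19029999  0.49550341]
```

arm_command:
  plan:
    - [[-0.0005,0.0008,0.025,0,0,0,1],[-0.0005,0.0008,0.05,0,0,0,1],[-0.0005,0.0008,0.07,0,0,0,1],[-0.0005,0.0008,0.0875,0,0,0,1],[-0.0005,0.0008,0.0975,0,0,0,1],[-0.0005,0.0008,0.1013,0,0,0,1],[-0.0005,0.0008,0.1038,0,0,0,1],[-0.0005,0.0008,0.105,0,0,0,1],[-0.0005,0.0008,0.105,0,0,0,1],[-0.0005,0.0008,0.105,0,0,0,1]]

```text
time_s: 18.4
ee_pos: [0.6542, 0.0028, 0.0338]
eef_rot: [3.141, -0.0, 1.442]
force: [0.3, 0.4, -0.7]
grip_width: 0.0634
grip_force: 12.0
```

Scaled: 0.8 mm / 400 = 0.002, 0.5 mm / 400 = 0.0013.

arm_command:
  plan:
    - [[0,0,0.0013,0,0,0,1],[0,0,0.002,0,0,0,1],[0,0,0.002,0,0,0,1]]

```text
time_s: 18.7
ee_pos: [0.6542, 0.0028, 0.0333]
eef_rot: [3.141, -0.0, 1.442]
force: [-2.2, 1.0, 5.4]
grip_width: 0.0639
grip_force: 12.2
```

Scaled: -75 mm / 400 = -0.1875, -45 mm / 400 = -0.1125.

arm_command:
  plan:
    - [[0,0,0,0,0,0,-1],[0,0,0,0,0,0,-1],[0,0,0,0,0,0,-1],[0,0,0,0,0,0,-1],[0,0,-0.0375,0,0,0,-1],[0,0,-0.1125,0,0,0,-1],[0,0,-0.1875,0,0,0,-1],[0,0,-0.1875,0,0,0,-1]]

```text
time_s: 19.5
ee_pos: [0.6561, 0.0027, 0.1136]
eef_rot: [3.134, -0.001, 1.442]
force: [0.6, -0.6, -0.5]
grip_width: 0.094
grip_force: 0.0
```

```bash
python3 - <<'E'
from h import *
to(.4391,.0085,.06,90)
E
```

```text
now 19.5 [0.6561 0.0027 0.1136] yaw 82.6 | shift [ -22.2 -216.4   51.9] turn [ 0.008 -0.    -0.129]
```

Scaled: -214.6 mm / 400 = -0.5365, -22.2 mm / 400 = -0.0555, -0.392 rad / 3.1416 = -0.1248.

arm_command:
  plan:
    - [[-0.0555,-0.5365,0,0,0,-0.1248,-1],[-0.0555,-0.5365,0,0,0,-0.1248,-1],[-0.0555,-0.5365,0,0,0,-0.1248,-1],[-0.0555,-0.5365,0,0,0,-0.1248,-1],[-0.0555,-0.5365,0,0,0,-0.1248,-1],[-0.0555,-0.5365,0.075,0,0,-0.1248,-1],[-0.0555,-0.5365,0.1375,0,0,-0.1248,-1],[-0.0555,-0.5365,0.1375,0,0,-0.1248,-1],[-0.0555,-0.5365,0.1375,0,0,-0.1248,-1]]

```text
time_s: 20.4
ee_pos: [0.4386, 0.0083, 0.0534]
eef_rot: [-3.141, -0.0, 1.834]
force: [0.9, -0.3, -0.5]
grip_width: 0.0939
grip_force: 0.0
```

```bash
python3 - <<'E'
from h import *
snap("7"); to(.4391,.0085,.0035,105)
im,_=load("top","7"); a=im[80:230,300:510]; cv2.imwrite("pics/gin.png",cv2.resize(a,None,fx=3.5,fy=3.5,interpolation=cv2.INTER_CUBIC))
E
```

```text
now 20.5 [0.4391 0.0083 0.054 ] yaw 105.1 | shift [ 0.2 -0.1 50.5] turn [0.001 0.001 0.001]
```

View pics/gin.png

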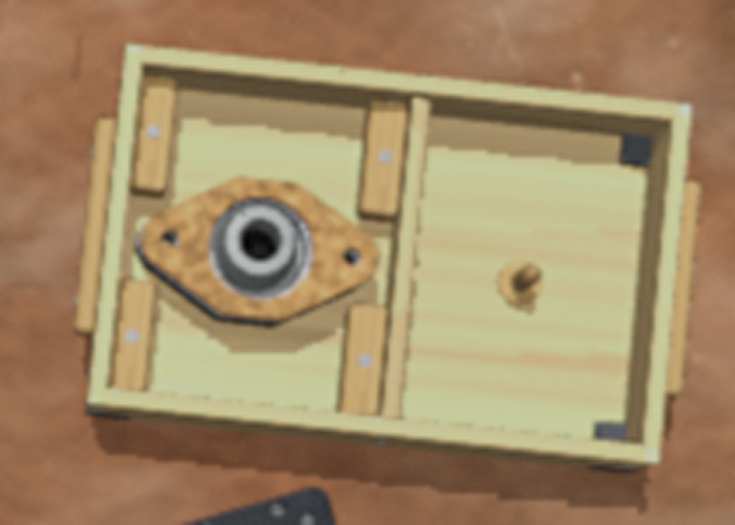

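The gasket is on the cover around the hub (holes at (169,238) and (352,257)). I'll check its offset while grasping the bearing.

```bash
python3 - <<'E'
from h import *
q=lambda x,y,z: ray("top",(x+.5)/3.5-.5+300,(y+.5)/3.5-.5+80,z)[:2]
a,b=q(169,238,.039),q(352,257,.039); print("gasket",(a+b)/2,np.linalg.norm(a-b))
q=lambda x,y,z: ray("top",(x+.5)/3.5-.5+225,(y+.5)/3.5-.5+80,z)[:2]
a,b=q(429,239,.033),q(611,259,.033); print("cover",(a+b)/2,np.linalg.norm(a-b))
E
```

```text
gasket [0.65331039 0.0020737 ] 0.08406793010432222
cover [0.65388576 0.00279146] 0.08423829881524869
```

Scaled: 50 mm / 400 = 0.125, 46 mm / 400 = 0.115.

arm_command:
  plan:
    - [[0,0,0.05,0,0,0,-1],[0,0,0.095,0,0,0,-1],[0,0,0.115,0,0,0,-1],[0,0,0.125,0,0,0,-1],[0,0,0.125,0,0,0,-1],[0,0,0.125,0,0,0,1],[0,0,0.125,0,0,0,1],[0,0,0.125,0,0,0,1],[0,0,0.125,0,0,0,1],[0,0,0.125,0,0,0,1],[0,0,0.125,0,0,0,1],[0,0,0.125,0,0,0,1]]
  squeeze: 20

```text
time_s: 21.7
ee_pos: [0.4385, 0.0083, 0.0028]
eef_rot: [3.142, 0.0, 1.834]
force: [-0.1, 0.2, 0.9]
grip_width: 0.0466
grip_force: 20.0
```

Scaled: -110 mm / 400 = -0.275, -100 mm / 400 = -0.25.

arm_command:
  plan:
    - [[0,0,-0.0125,0,0,0,1],[0,0,-0.0625,0,0,0,1],[0,0,-0.15,0,0,0,1],[0,0,-0.25,0,0,0,1],[0,0,-0.275,0,0,0,1],[0,0,-0.275,0,0,0,1],[0,0,-0.275,0,0,0,1]]

```text
time_s: 22.4
ee_pos: [0.4378, 0.0084, 0.1117]
eef_rot: [-3.14, -0.0, 1.834]
force: [-0.7, -0.4, -1.6]
grip_width: 0.0469
grip_force: 20.0
```

```bash
python3 - <<'E'
from h import *
to(.6390,-.1222,.11,82.6); snap("8")
im,_=load("scene","8"); a=im[130:290,250:470]; cv2.imwrite("pics/blift.png",cv2.resize(a,None,fx=3,fy=3,interpolation=cv2.INTER_CUBIC))
E
```

```text
now 22.4 [0.4378 0.0084 0.1117] yaw 105.1 | shift [-178.4  160.3    1.4] turn [-0.001 -0.     0.392]
```

View pics/blift.png

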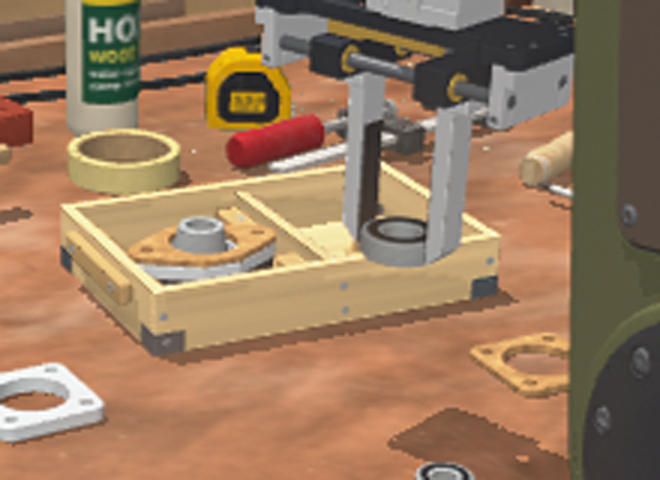

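The bearing is held level at (400,240), and the stack in the box looks sound: gasket on cover on housing. The centres agree within 2 mm.

Scaled: -178.4 mm / 400 = -0.446, 160.3 mm / 400 = 0.4008, 0.392 rad / 3.1416 = 0.1248.

arm_command:
  plan:
    - [[-0.075,0.0675,0,0,0,0.0255,1],[-0.15,0.135,0,0,0,0.0509,1],[-0.225,0.2025,0,0,0,0.0764,1],[-0.3,0.27,0,0,0,0.1019,1],[-0.375,0.3375,0,0,0,0.1248,1],[-0.43,0.385,0,0,0,0.1248,1],[-0.446,0.4008,0,0,0,0.1248,1],[-0.446,0.4008,0.0375,0,0,0.1248,1],[-0.446,0.4008,0.0875,0,0,0.1248,1],[-0.446,0.4008,0.1125,0,0,0.1248,1],[-0.446,0.4008,0.1125,0,0,0.1248,1],[-0.446,0.4008,0.1125,0,0,0.1248,1]]

```text
time_s: 23.7
ee_pos: [0.6394, -0.1219, 0.068]
eef_rot: [3.142, 0.0, 1.442]
force: [-0.1, 0.9, -1.5]
grip_width: 0.0465
grip_force: 20.0
```

```bash
python3 - <<'E'
from h import *
to(.6388,-.1222,.0125,82.6); print(ctrl.get_obs()["force"])
E
```

```text
now 23.7 [ 0.6394 -0.1219  0.068 ] yaw 82.6 | shift [-0.4 -0.6 55.5] turn [0.    0.    0.001]
[-0.14516921  0.91028952 -1.48131592]
```

Scaled: 55.5 mm / 400 = 0.1388, 55 mm / 400 = 0.1375.

arm_command:
  plan:
    - [[-0.0008,-0.001,0.03,0,0,0,1],[-0.0008,-0.001,0.06,0,0,0,1],[-0.0008,-0.001,0.08,0,0,0,1],[-0.0008,-0.001,0.1,0,0,0,1],[-0.0008,-0.001,0.115,0,0,0,1],[-0.0008,-0.001,0.125,0,0,0,1],[-0.0008,-0.001,0.1325,0,0,0,1],[-0.0008,-0.001,0.135,0,0,0,1],[-0.0008,-0.001,0.1375,0,0,0,1],[-0.0008,-0.001,0.1388,0,0,0,1],[-0.0008,-0.001,0.1388,0,0,0,1]]

```text
time_s: 24.8
ee_pos: [0.6392, -0.1225, 0.0124]
eef_rot: [3.141, 0.0, 1.442]
force: [-0.2, 0.8, -1.4]
grip_width: 0.0466
grip_force: 20.0
```

Scaled: 0.8 mm / 400 = 0.002, 0.4 mm / 400 = 0.001.

arm_command:
  plan:
    - [[0,0,0.001,0,0,0,1],[0,0,0.002,0,0,0,1],[0,0,0.002,0,0,0,1]]

```text
time_s: 25.1
ee_pos: [0.6393, -0.1225, 0.0118]
eef_rot: [3.141, 0.0, 1.442]
force: [-2.0, -0.6, 2.7]
grip_width: 0.0462
grip_force: 20.0
```

Scaled: -200 mm / 400 = -0.5, -150 mm / 400 = -0.375.

arm_command:
  plan:
    - [[0,0,0,0,0,0,-1],[0,0,0,0,0,0,-1],[0,0,0,0,0,0,-1],[0,0,0,0,0,0,-1],[0,0,0,0,0,0,-1],[0,0,-0.0375,0,0,0,-1],[0,0,-0.125,0,0,0,-1],[0,0,-0.225,0,0,0,-1],[0,-0.125,-0.275,0,0,0,-1],[0,-0.25,-0.3,0,0,0,-1],[0,-0.375,-0.3,0,0,0,-1],[0,-0.5,-0.3,0,0,0,-1]]

```text
time_s: 26.3
ee_pos: [0.4438, -0.0971, 0.1327]
eef_rot: [3.14, 0.0, 1.442]
force: [0.9, -0.4, 0.5]
grip_width: 0.0941
grip_force: 0.0
```

```bash
python3 - <<'E'
from h import *
snap("9")
im,_=load("top","9"); a=cv2.resize(im[80:230,300:510],None,fx=3,fy=3,interpolation=cv2.INTER_CUBIC)
im,_=load("scene","9"); b=cv2.resize(im[165:260,240:450],(630,285),interpolation=cv2.INTER_CUBIC)[:150]
cv2.imwrite("pics/fin.png",np.vstack([a,b]))
E
```

```text
(no output)
```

View pics/fin.png

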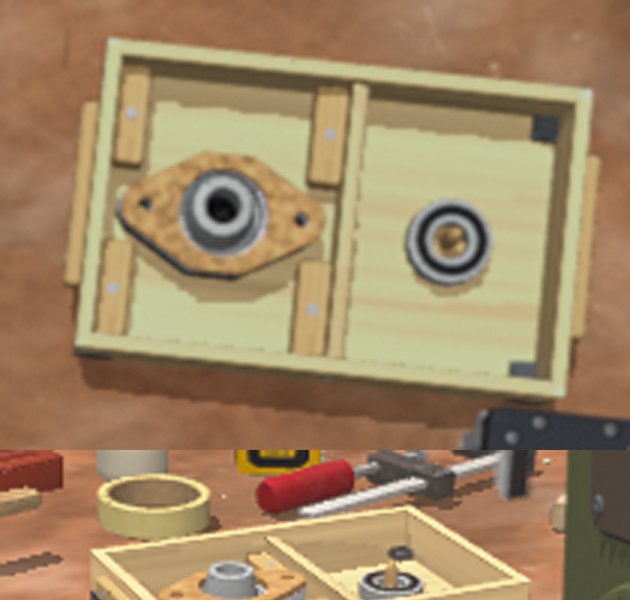

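The bearing lies flat around the peg at (450,240), and the stack is centred on the hub at (222,208). The gripper is clear, so I'm handing in.

```bash
python3 -c "
from station import ctrl
print(ctrl.hand_in())"
```

```text
the job is handed in; nothing more can be done
None
```

I packed the oval housing, cover and gasket in the large bay and the bearing over the peg, and handed the job in at about 26 s. The last pictures showed every part in place; the judge's verdict was not shown.

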